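Feed a slat into the drill jig with the push stick

ROBOT

A 6-joint arm with a two-finger parallel gripper is mounted at the origin on a cart in front of the work surface, level with it; the furniture and walls round the work are solid. World frame = base frame: x ahead of the robot, y to its left, z up, the work surface at z = 0. Lengths are in m, angles in degrees, forces in N, time in s.
With the tool pointing down it reaches from about 0.325 to 0.775 m from the base axis. Payload 5.5 kg.
Tool frame: the origin (TCP) lies at the centre of the arm's flange, where the gripper is bolted on; the fingertips stand 182 mm ahead of it and the grasp point (between the pads) lies 163 mm ahead of it; z points along the fingers, y is the direction in which the jaws open and shut (so a half turn about z gives the same grasp; the last joint's range is limited). The gripper opens to 88 mm and grips with 3 to 60 N. Pads are 20 mm wide; open, the fingers measure 115 mm over their backs; the gripper's body (75 mm by 178 mm) begins 61 mm behind the grasp point.
Start: joints at [-79.108, 5.22, 70.514, -0, 104.267, -3.249], TCP at [0.147, -0.582, 0.405] pointing down, gripper open.
Joint ranges: [-164.24, 164.24], [-49.07, 125.15], [9.68, 141.18], [-86.29, 266.29], [3.28, 154.24], [-151.56, 151.56]. Speed limits (degrees/s): [147.25, 147.25, 172.46, 180, 180, 180].

INTERFACE

Orientations are given as [roll, pitch, yaw] about the fixed x, y, z axes, in that order (R = Rz(yaw) Ry(pitch) Rx(roll)).
In Python, from station import r gives the robot as it stands. The module is installed in compiled form; this text tells all that it offers. Calls block until the motion is done:
- r.reach(position, orientation): joint-space move of the TCP to a pose.
- r.servo_line(position, rotation=None, speed=0.15): straight line of the TCP; rotation=None keeps the orientation; speed is the mean speed in m/s.
- r.move_joints(angles): joint-space move.
- r.let_go() and r.grab(squeeze=None): open the fingers fully, or close them until they stop; squeeze is the grip in N (None keeps the last).
- r.wait(seconds).
- r.inverse_kinematics(position, orientation): joint angles nearest the present ones, or None.
- r.sense(): the state.
- r.snapshot(name): name is "scene" or "top" or "wrist"; returns a dict with "frame" (480x640x3 uint8, red, green, blue), "fx", "fy", "cx", "cy" (pixels), "R" (3x3) and "t" (3): a world point X has camera coordinates R X + t. Camera axes: x right, y down, z forward; pixel columns grow to the right and rows downward; lengths in m; the calibration is good to about 2 mm. A picture is of the moment at which its call begins. There is no depth.
A pose or a line that the arm cannot do raises r.IKError and nothing moves.
- r.hand_in(): hands the job in, once; it reports no verdict.
The state is a dict: "clock": time; "joints": joint angles; "joint_vel": joint speeds; "joint_torque": joint torques, N m; "tcp_pos": TCP position; "orientation": TCP orientation; "contact_force": force on the tool from outside, world axes, zero at the start; "torque": the same for the moment, N m; "opening": finger opening in m.
Only numpy, scipy, OpenCV 4.12 (cv2) and the standard library are available. Lean on these libraries where they do the work, as an engineer would, in place of code of your own. Each camera call takes 0.05 s, during which the arm holds its last target.

TASK

Load the drill jig: lay the wooden slat on the jig's open bed with one end towards the mouth of the covered channel, let go of it, then take the push stick by its handle and feed the slat down the channel with it until the slat butts against the end stop and the catch can drop behind it. Draw the stick out again, so that the catch falls and locks the slat in, and stand the stick upright on the table clear of the jig. Leave the caliper, the jar and the parts box where they are.

Things in the scene. Friction and masses are not known exactly. Their poses are not given: they have to be found in the camera images.
- jig: Drill jig, fixed to the table: plywood baseboard 12 mm thick, whose top is the bed. Origin on the table surface, on the centre line, under the mouth of the covered channel; +x = feed direction (into the channel), z up. The board is 92 mm wide and runs from x = -140 to 195 mm. The channel's wooden walls run from x = 0 to 190 mm and are 63 mm wide over all.
- jig_bed (a point): Middle of the open bed, on its surface 12 mm above the table, at jig x = -75 mm; axes as the jig's. The bed has no walls from x = -140 to -38 mm; from x = -38 mm to the mouth two cheeks 18.5 mm high, without a roof, narrow the way from about 62 to 35 mm.
- jig_mouth (a point): Mouth of the covered channel: centre line, on the bed (12 mm above the table), jig x = 0. From here the channel is straight, 35 mm wide and 18.5 mm high. An aluminium plate with two steel drill bushes roofs it to x = 156 mm, top 36.5 mm above the table; the last 14 mm before the stop are open above as a sight gap.
- jig_stop (a point): Foot of the end stop's face, on the bed at jig x = 170 mm, centre line; axes as the jig's. A slat that is home has its centre 60 mm before this face (jig x = 110 mm) and its rear end at jig x = 50 mm, too deep for fingers.
- catch_nose (a point): Tip of the dark steel drop catch, which hangs through a slot in the cover plate; when down it is at jig x = 43 mm, 8 mm above the bed, and the locking face above it at x = 47 mm. The catch is hinged across the channel at jig x = 10 mm, 46 mm above the table, on a bracket on the plate; bracket and thumb tab reach about 70 mm above the table.
- catch (a joint): Drop catch: 0 = down as it hangs; grows (rad) as the nose is lifted, about 0.2 over the slat, about 0.12 over the stick's tongue. Slat and tongue pushed in lift it easily (1 to 3 N). It falls by its own weight about 3 mm behind the rear end of a slat that is home, once the stick is out from under it, and then a slat moving back cannot open it.
- slat_center (a point): Centre of the slat, a plain loose wooden bar 120 x 32 x 16 mm, about 70 g, lying flat on the table at the left; x along its length, z up; either end may go first. It has 1.5 mm clearance on each side in the channel.
- stick_grip (a point): Middle of the upright handle of the loose wooden push stick (about 130 g), 60 mm above its underside; x towards the nose, z up. It stands on a flat sole 165 x 24 mm, 11 mm thick, from 42 mm behind this point to the nose 123 mm ahead of it. Handle 40 mm long (to 45 mm low down at the front), 18 mm thick along y: pinch it so from above; rounded top at 82 mm.
- stick_nose (a point): Middle of the flat front face of the push stick's tongue, 5.5 mm above the stick's underside and 123 mm ahead of the handle's middle; this face pushes the slat's rear end. Axes as the stick's.
- caliper: Bystander: digital caliper, 198 mm long, lying behind the jig (seen from the robot).
- wax_jar: Bystander: open white jar, 52 mm across, 58 mm high, to the left of the jig, beyond the slat; origin under its centre.
- hinged_box: Bystander: small dark green parts box 104 x 136 x 44 mm, to the right beyond the jig; origin under its centre.

How it is judged:
By the outcome, as a careful person would: the job done as asked, in the order asked, and still so for the second after the job is handed in, with the robot touching nothing.
It also fails if it takes over 72 s, if anything falls off the work surface, if the arm or the gripper's body presses on something with over 40 N, if the wrist force passes 120 N, or if a joint passes its speed limit or range.

## Working session

There is one attempt and no reset: what is moved stays moved. The work goes in short steps, each a Python script; the robot and the scene stay as the last script left them, time stands still between calls to the robot, and variables do not carry over. Pictures are saved under pics/ and viewed, and the job is handed in when it is done.

```bash
mkdir -p pics; cat > h.py <<'E'
import numpy as np, cv2
from station import r
def snap(name,fn):
    s=r.snapshot(name); cv2.imwrite('pics/'+fn+'.png',s['frame'][:,:,::-1]); np.savez('pics/'+fn+'.npz',**s); return s
def ray(s,u,v,z):
    R=np.array(s['R']);t=np.array(s['t']);d=R.T@np.array([(u-s['cx'])/s['fx'],(v-s['cy'])/s['fy'],1]);c=-R.T@t
    return c+d*(z-c[2])/d[2]
def proj(s,X):
    p=np.array(s['R'])@np.array(X)+np.array(s['t']); return [float(s['fx']*p[0]/p[2]+s['cx']),float(s['fy']*p[1]/p[2]+s['cy'])]
def crop(fn,x0,y0,x1,y1,k,out):
    im=cv2.imread('pics/'+fn+'.png')[y0:y1,x0:x1]; cv2.imwrite('pics/'+out+'.png',cv2.resize(im,None,fx=k,fy=k,interpolation=cv2.INTER_CUBIC))
E
python3 - <<'E'
from h import *
for n in ['scene','top','wrist']:
    s=snap(n,n+'0'); print(n,s['fx'],s['cx'],-np.array(s['R']).T@np.array(s['t']))
print(r.sense())
E
```

```text
scene 470.240398462191 316.79983392383275 [-0.11531435  0.7615442   0.53087164]
top 563.9161894887651 318.9984440886212 [0.36229722 0.04873458 1.57659933]
wrist 330.8836639047683 316.46824940224815 [ 0.22587955 -0.56237982  0.38254482]
{'clock': 0.15, 'joints': array([-7.91086228e+01,  5.25350265e+00,  7.05665114e+01,  5.75232899e-04,
        1.04267457e+02, -3.24963818e+00]), 'joint_vel': array([ 0.01700765, -0.15588262, -0.19700725,  0.00061849,  0.02732753,
       -0.04632502]), 'joint_torque': array([ 7.63736098e-04, -4.47046459e+01, -4.06907344e+01,  6.98018842e-02,
        2.74556869e-02, -1.09041862e-04]), 'tcp_pos': array([ 0.14658416, -0.58186555,  0.40375851]), 'orientation': array([-1.79912702e+02, -5.51520863e-03,  1.41411525e+01]), 'contact_force': array([-0.15002083,  0.11037112, -0.36616319]), 'torque': array([-0.04851292,  0.01761668, -0.01812941]), 'opening': 0.08743721703485047}
```

View pics/top0.png

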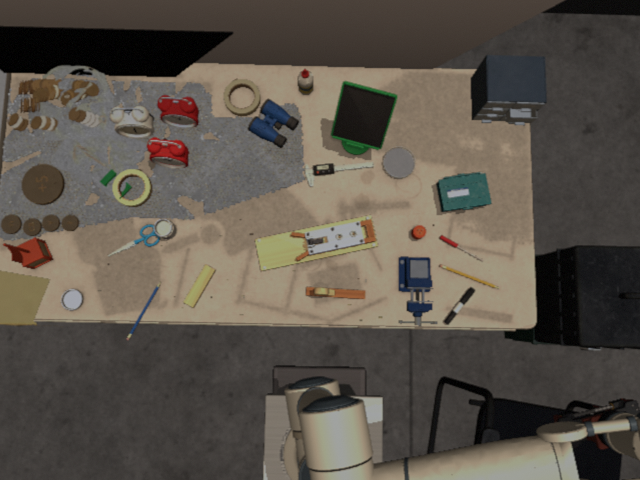

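View pics/scene0.png

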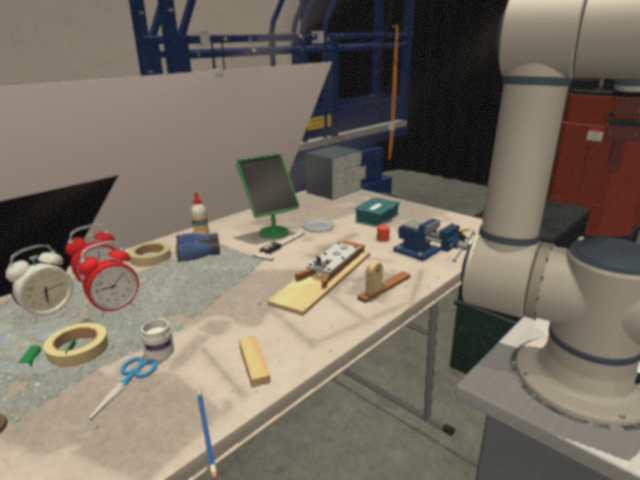

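The top view shows the jig around (317,243) with its mouth towards the left, the slat at (199,286), and the stick at (335,293) with its nose to the right. I'll enlarge it.

```bash
python3 - <<'E'
from h import *
crop('top0',245,205,395,310,5,'c1'); crop('top0',170,250,230,315,8,'c2')
E
```

```text
(no output)
```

View pics/c1.png

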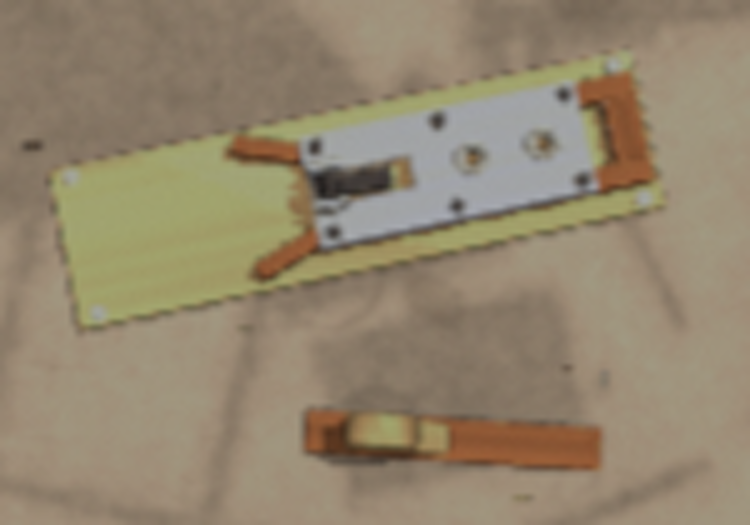

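View pics/c2.png

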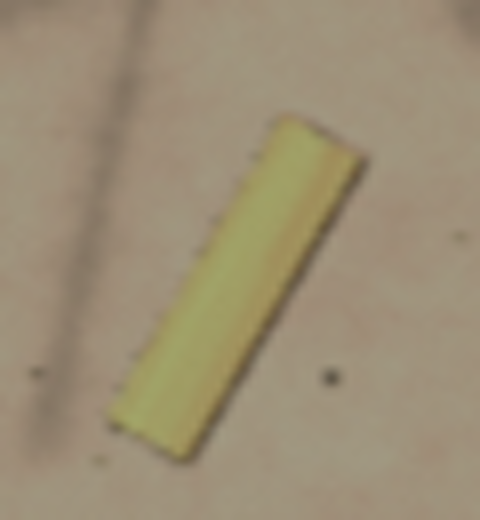

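```bash
python3 - <<'E'
from h import *
s=dict(np.load('pics/top0.npz'))
def c(pts,x0,y0,k,z): return np.array([ray(s,x0+(u+.5)/k-.5,y0+(v+.5)/k-.5,z)[:2] for u,v in pts])
j=c([(52,172),(80,328),(662,205),(632,52)],245,205,5,.012)
sl=c([(288,112),(366,160),(188,462),(108,412)],170,250,8,.016)
st=c([(304,410),(600,428),(599,466),(304,452)],245,205,5,.011)
def ang(d): return np.degrees(np.arctan2(d[1],d[0]))
d=(j[2]+j[3]-j[0]-j[1])/2; print('jig len',np.hypot(*d),'yaw',ang(d)); m=j.mean(0); u=d/np.hypot(*d); print('origin',m-u*.0275,'w',np.hypot(*(j[0]-j[1])))
d=(sl[0]+sl[1]-sl[2]-sl[3])/2; print('slat',sl.mean(0),np.hypot(*d),ang(d),np.hypot(*(sl[0]-sl[1])))
d=(st[1]+st[2]-st[0]-st[3])/2; print('stick',np.hypot(*d),ang(d),'grip',st.mean(0)-d/np.hypot(*d)*.0405)
E
```

```text
jig len 0.3324167511379468 yaw -76.88210475221058
origin [0.56018466 0.05713902] w 0.0888987342189989
slat [0.44000112 0.34947568] 0.11856276129832258 -28.339119606434156 0.03194028660341147
stick 0.16382927817343107 -91.96739872798828 grip [0.4293947  0.01613951]
```

```bash
python3 - <<'E'
from h import *
s=dict(np.load('pics/wrist0.npz')); print(np.round(s['R'],3))
Y=103.1; ux=np.array([np.cos(np.radians(Y)),np.sin(np.radians(Y))])
# camera above target
def go(t,yaw,z):
    a=np.radians(yaw); 
    r.reach([t[0]-.082*np.cos(a),t[1]-.082*np.sin(a),z],[180,0,yaw])
go((.46,-.01),100,.33); a=snap('wrist','w_stick'); print(r.sense()['clock'],-a['R'].T@a['t'])
go((.57,.04),103.1,.33); b=snap('wrist','w_jig')
go((.44,.35),151.7,.32); c=snap('wrist','w_slat'); print(r.sense()['clock'])
E
```

```text
[[ 0.245 -0.97  -0.   ]
 [-0.925 -0.234  0.3  ]
 [-0.291 -0.073 -0.954]]
2.3333 [ 0.45967186 -0.01110104  0.30904204]
4.35
```

View pics/w_stick.png

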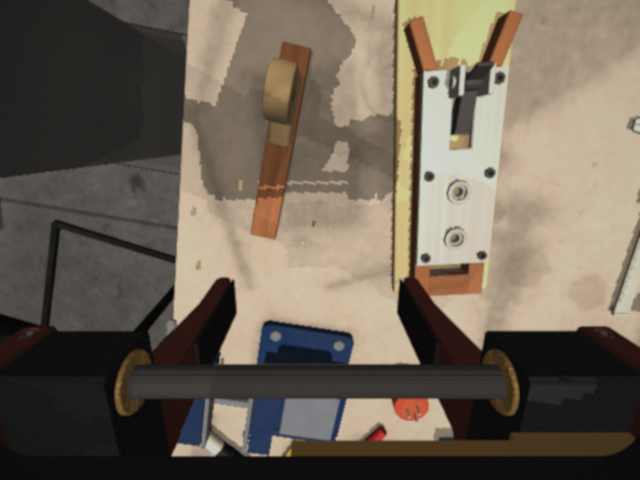

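View pics/w_jig.png

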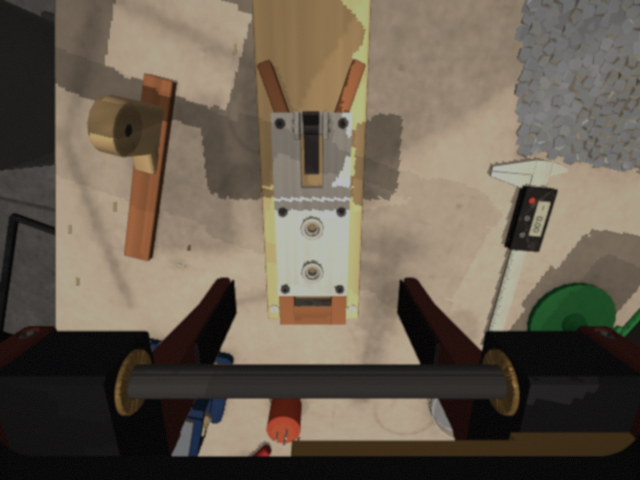

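View pics/w_slat.png

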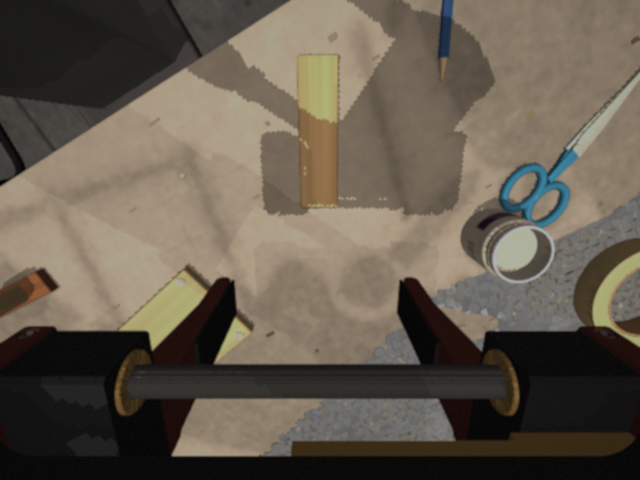

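```bash
python3 - <<'E'
from h import *
crop('w_jig',240,50,400,330,2.8,'c3'); crop('w_slat',285,40,350,220,3.3,'c4'); crop('w_stick',230,30,330,250,2.7,'c5')
E
```

```text
(no output)
```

View pics/c3.png

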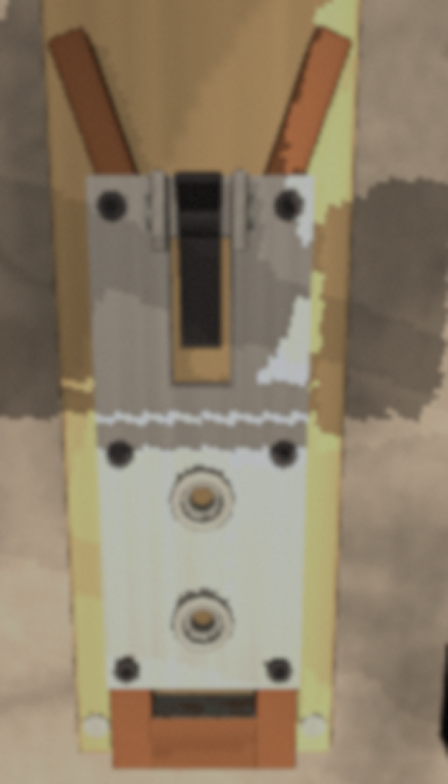

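View pics/c4.png

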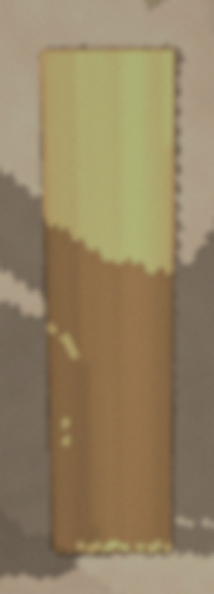

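View pics/c5.png

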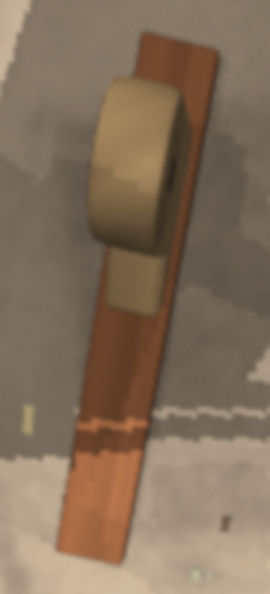

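```bash
python3 - <<'E'
from h import *
def c(fn,pts,x0,y0,k,z):
    s=dict(np.load('pics/'+fn+'.npz')); return np.array([ray(s,x0+(u+.5)/k-.5,y0+(v+.5)/k-.5,z)[:2] for u,v in pts])
def ang(d): return np.degrees(np.arctan2(d[1],d[0]))
def rep(n,p):
    d=(p[2]+p[3]-p[0]-p[1])/2;L=np.hypot(*d); print(n,'L',L,'w',np.hypot(*(p[0]-p[1])),np.hypot(*(p[2]-p[3])),'yaw',ang(d),'mid',p.mean(0),'start',p[:2].mean(0)); return p.mean(0),d/L
m,u=rep('jig',c('w_jig',[(86,175),(313,175),(301,689),(104,689)],240,50,2.8,.0365)); print('origin by mid',m-.078*u)
rep('bushes',c('w_jig',[(202,497),(202,497),(202,619),(202,619)],240,50,2.8,.0365))
b=c('w_jig',[(42,0),(359,0),(330,751),(79,751)],240,50,2.8,.012); m,u=rep('board',b); print('end-195',b[2:].mean(0)-.195*u)
rep('slat',c('w_slat',[(41,47),(180,47),(172,553),(49,553)],285,40,3.3,.016))
m,u=rep('stick',c('w_stick',[(142,32),(218,49),(122,563),(57,549)],230,30,2.7,.011)); print('grip',m-.0405*u)
E
```

```text
jig L 0.15578967866562027 w 0.062216153713425544 0.06390008348735572 yaw -76.7983418688161 mid [ 0.57842928 -0.02022153] start [0.56063973 0.05561472]
origin by mid [0.56061572 0.0557171 ]
bushes L 0.03995698556764183 w 0.0 0.0 yaw -77.10973752926978 mid [ 0.58615169 -0.0527368 ] start [ 0.5816948  -0.03326178]
board L 0.24103965212666065 w 0.08996794032402464 0.09076481108740136 yaw -76.79375411577684 mid [ 0.57729811 -0.01493573] start [0.54976451 0.10239683]
end-195 [0.56028259 0.05757474]
slat L 0.11871024928908941 w 0.03210124282023518 0.03239360944414653 yaw -28.289657343598254 mid [0.43933774 0.3497357 ] start [0.38707181 0.37786583]
stick L 0.16233415097490647 w 0.022771734403601092 0.02295899953453813 yaw -92.27753733637341 mid [ 0.42819882 -0.02637455] start [0.4314244  0.05472841]
grip [0.42980829 0.01409346]
```

```bash
cat >> h.py <<'E'
O=np.array([.5605,.0565]); JY=-76.85
U=np.array([np.cos(np.radians(JY)),np.sin(np.radians(JY))]); V=np.array([-U[1],U[0]])
def J(x,y=0): return O+x*U+y*V
def P(xy,z): return [float(xy[0]),float(xy[1]),z]
E
python3 - <<'E'
from h import *
S=(.4395,.3497)
r.reach(P(S,.25),[180,0,151.7])
r.servo_line(P(S,.185),speed=.12)
print(r.sense()['contact_force'])
r.grab(25); s=r.sense(); print(s['opening'],s['contact_force'],s['tcp_pos'])
r.servo_line(P(S,.26),speed=.15)
snap('wrist','w_held'); s=r.sense(); print(s['clock'],s['opening'])
E
```

```text
[ 0.0627261  -1.08712482  0.22453699]
0.03214517857032222 [ 0.62586406  0.98813868 -0.31370552] [0.43948998 0.34972142 0.18496863]
7.15 0.03175921960125082
```

View pics/w_held.png

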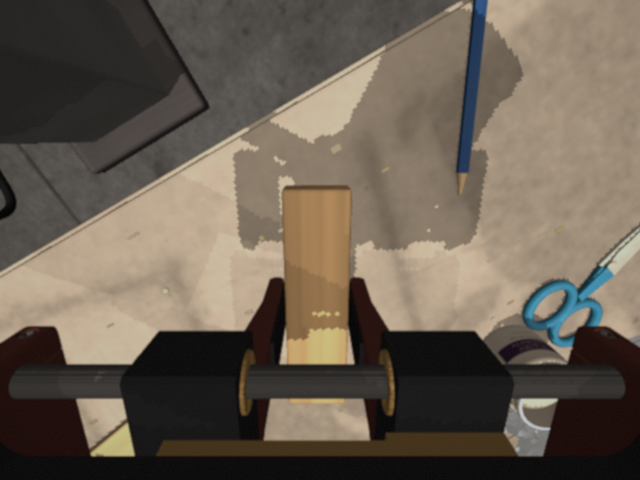

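The slat is held level and straight, with its end centred at (317,186). I'll place it now.

```bash
python3 - <<'E'
from h import *
A=[180,0,JY+180]
r.reach(P(J(-72),.25),A)
r.servo_line(P(J(-72),.205),speed=.12); snap('wrist','w_pre')
r.servo_line(P(J(-72),.1975),speed=.04)
s=r.sense(); print(s['contact_force'],s['tcp_pos'],s['orientation'],s['clock'])
E
```

```text
Traceback (most recent call last):
station.IKError: the arm cannot take that pose within its joint ranges
```

```bash
python3 - <<'E'
from h import *
print(np.round(r.sense()['joints'],1), J(-72), JY+180)
for z in (.2,.22,.25,.3,.35): print(z,[r.inverse_kinematics(P(J(-72),z),[180,0,y]) is not None for y in (103.15,120,90,140,-76.85)])
E
```

```text
[ 35.    0.5  90.2  -0.   89.4 -26.7] [-15.81958463  70.16850202] 103.15
0.2 [False, False, False, False, False]
0.22 [False, False, False, False, False]
0.25 [False, False, False, False, False]
0.3 [False, False, False, False, False]
0.35 [False, False, False, False, False]
```

J() takes metres and I passed millimetres. I'll change the helper to take mm.

```bash
sed -i 's/return O+x\*U+y\*V/return O+(x*U+y*V)\/1000/' h.py; python3 - <<'E'
from h import *
A=[180,0,JY+180]
print(J(-72))
r.reach(P(J(-72),.25),A)
r.servo_line(P(J(-72),.205),speed=.12); snap('wrist','w_pre')
r.servo_line(P(J(-72),.1975),speed=.04)
s=r.sense(); print(s['contact_force'],s['tcp_pos'],s['orientation'],s['clock'])
E
```

```text
[0.54411992 0.126612  ]
[-0.02988087 -0.39098845 -1.86755754] [0.54404185 0.12656141 0.19736381] [-1.79979737e+02  1.61853275e-03  1.03147427e+02] 9.0333
```

View pics/w_pre.png

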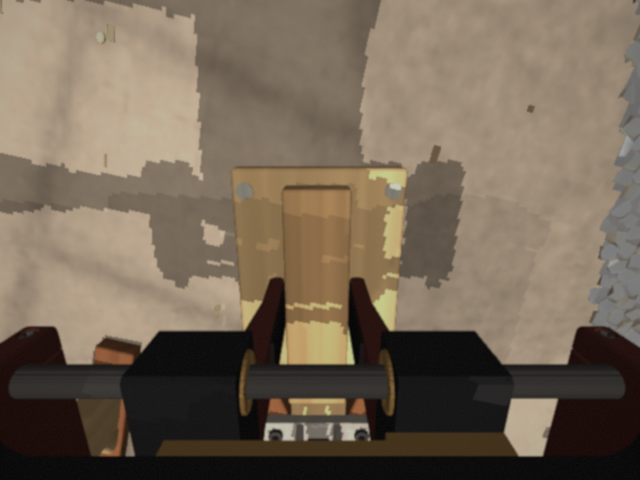

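```bash
python3 - <<'E'
from h import *
crop('w_pre',220,150,420,300,4,'c6')
s=dict(np.load('pics/w_pre.npz'))
print(proj(s,P(J(-132),.0275+.008)),proj(s,P(J(-140),.012)),proj(s,P(J(-140,46),.012)),proj(s,P(J(-140,-46),.012)))
E
```

```text
[318.56756839808736, 189.07709570051213] [318.4495845801769, 166.365233847507] [408.8914418493331, 166.5721320747728] [228.07874267182868, 166.1584980776774]
```

View pics/c6.png

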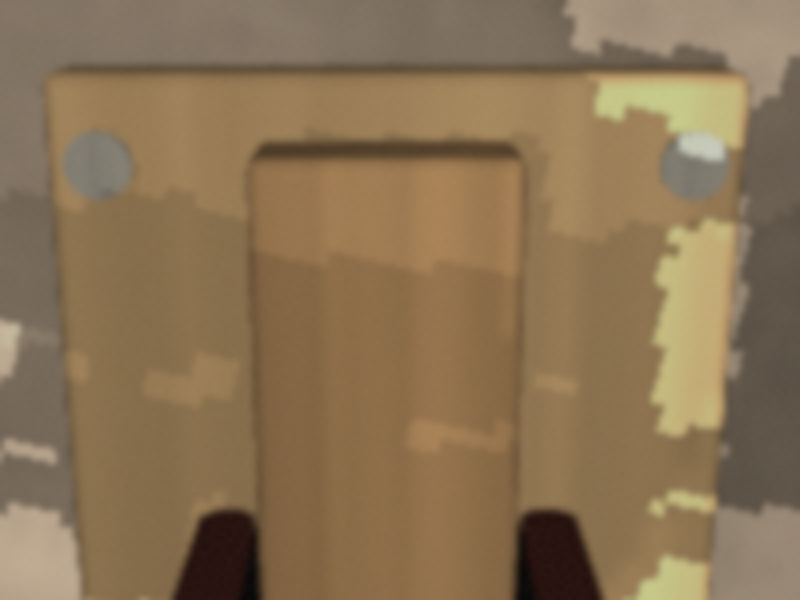

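```bash
sed -i 's/^O=.*/O=np.array([.5609,.0566]); JY=-76.85/' h.py; python3 - <<'E'
from h import *
p=P(J(-72,0.7),.1970)
r.servo_line(p,speed=.03); print(r.sense()['contact_force'])
r.let_go()
p[2]=.30; r.servo_line(p,speed=.2); snap('wrist','w_laid')
print(r.sense()['clock'])
G=(.4296,.0150)
r.reach(P(G,.30),[180,0,87.9]); snap('wrist','w_st2')
print(r.sense()['clock'])
E
```

```text
[ 0.62031801 -0.73553506 -0.17739994]
10.9833
11.7167
```

View pics/w_laid.png

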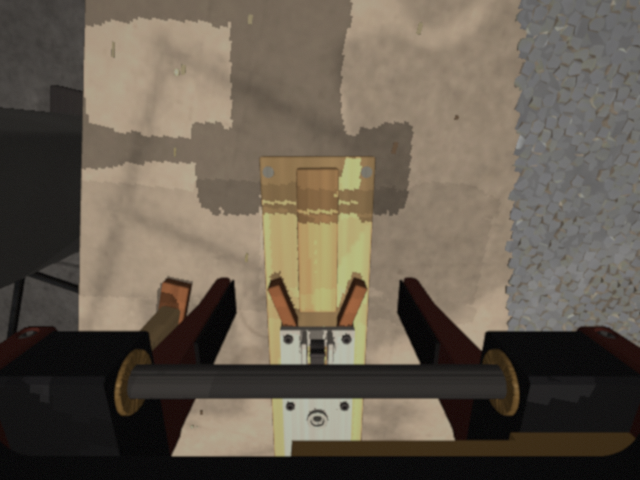

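View pics/w_st2.png

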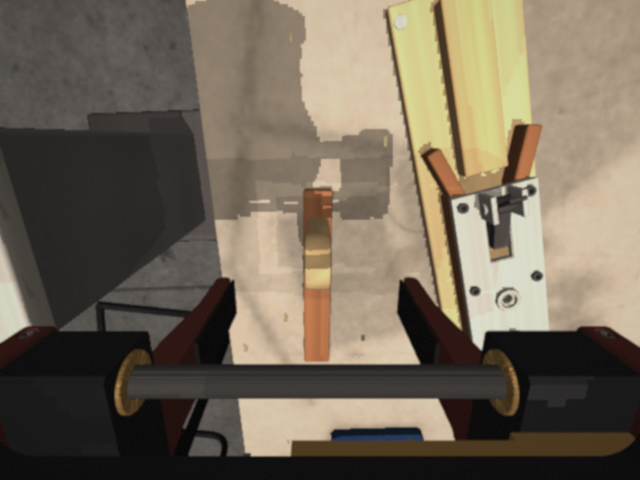

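The slat lies centred between the cheeks, with its rear end at (317,170). The stick is aligned with the tool at u≈317. I'll grip it now.

```bash
python3 - <<'E'
from h import *
G=(.4296,.0150)
r.servo_line(P(G,.223),speed=.12)
r.grab(40); s=r.sense(); print(s['opening'],s['contact_force'])
r.servo_line(P(G,.32),speed=.15)
A=[180,0,JY+180]
r.reach(P(J(-275),.30),A)
r.servo_line(P(J(-275),.2363),speed=.12)
snap('wrist','w_beh'); snap('scene','s_beh'); s=r.sense(); print(s['clock'],s['opening'],s['contact_force'],s['tcp_pos'])
crop('s_beh',150,220,450,420,2.6,'c7')
E
```

```text
0.01778561832121908 [ 0.4546825  -0.17658456 -0.73093304]
16.375 0.01798835481776101 [ 0.30926171 -0.91617149 -1.70410696] [0.49869723 0.32445164 0.23783477]
```

View pics/w_beh.png

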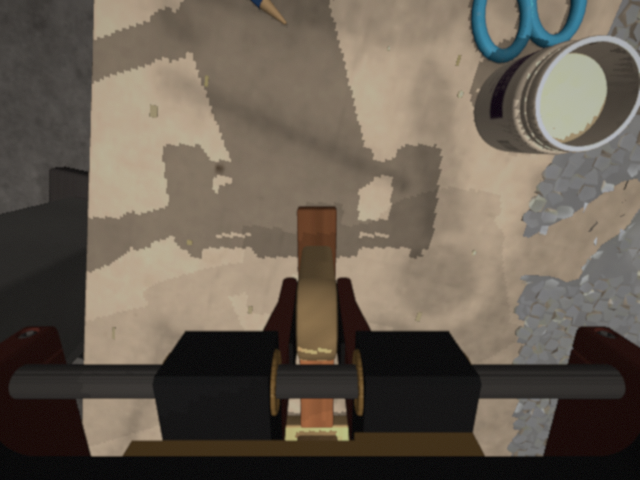

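View pics/c7.png

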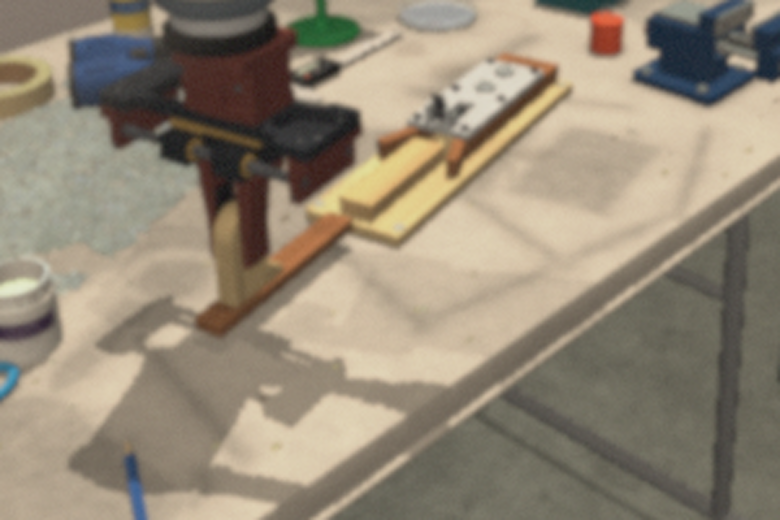

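```bash
python3 - <<'E'
from h import *
print(r.sense()['tcp_pos'])
crop('s_beh',220,285,320,355,7.5,'c8')
E
```

```text
[0.49869723 0.32445164 0.23783477]
```

View pics/c8.png

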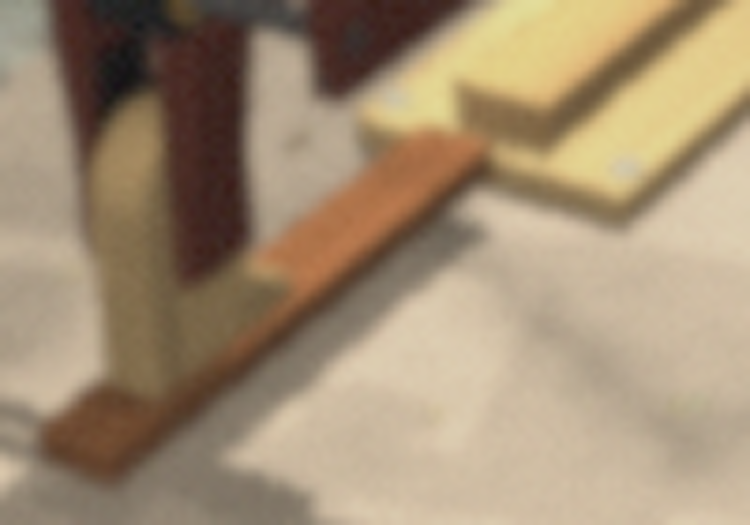

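```bash
python3 - <<'E'
from h import *
s=dict(np.load('pics/s_beh.npz'))
f=lambda X:[round((a-b+.5)*7.5-.5) for a,b in zip(proj(s,X),(220,285))]
for zb in (.010,.0143,.018): print(zb,'nose top L/R',f(P(J(-152,12),zb+.011)),f(P(J(-152,-12),zb+.011)),'bot R',f(P(J(-152,-12),zb)))
print('tail top/bot R',f(P(J(-317,-12),.025)),f(P(J(-317,-12),.0143)),'tail top L',f(P(J(-317,12),.025)))
print('board corners', f(P(J(-140,46),.012)), f(P(J(-140,-46),.012)),'slat',f(P(J(-132,16),.028)),f(P(J(-132,-16),.028)))
E
```

```text
0.01 nose top L/R [428, 134] [499, 156] bot R [501, 190]
0.0143 nose top L/R [427, 121] [499, 143] bot R [500, 177]
0.018 nose top L/R [426, 110] [498, 131] bot R [500, 166]
tail top/bot R [115, 459] [118, 495] tail top L [37, 430]
board corners [356, 113] [628, 196] slat [455, 78] [550, 105]
```

```bash
python3 - <<'E'
from h import *
z=.2385
r.servo_line(P(J(-275),z),speed=.05)
def st(x,v):
    r.servo_line(P(J(x),z),speed=v); s=r.sense(); f=s['contact_force']; print(x,'along %.1f lat %.1f z %.1f'%(f[:2]@U,f[:2]@V,f[2]),s['tcp_pos'][2].round(4),round(s['clock'],2)); return f[:2]@U
st(-260,.05)
snap('scene','s_p1')
for x in (-230,-200,-170): 
    if abs(st(x,.07))>15: break
snap('scene','s_p2'); snap('wrist','w_p2')
for n,x0,y0,x1,y1,k,o in (('s_p1',220,235,380,355,4.9,'d1'),('s_p2',220,235,380,355,4.9,'d2')): crop(n,x0,y0,x1,y1,k,o)
E
```

```text
-260 along -1.3 lat 0.4 z -1.7 0.2385 17.07
-230 along -0.1 lat -0.0 z -1.3 0.2386 17.7
-200 along -0.5 lat 0.9 z -2.2 0.2385 18.27
-170 along 0.3 lat -0.1 z -1.1 0.2386 18.85
```

View pics/d1.png

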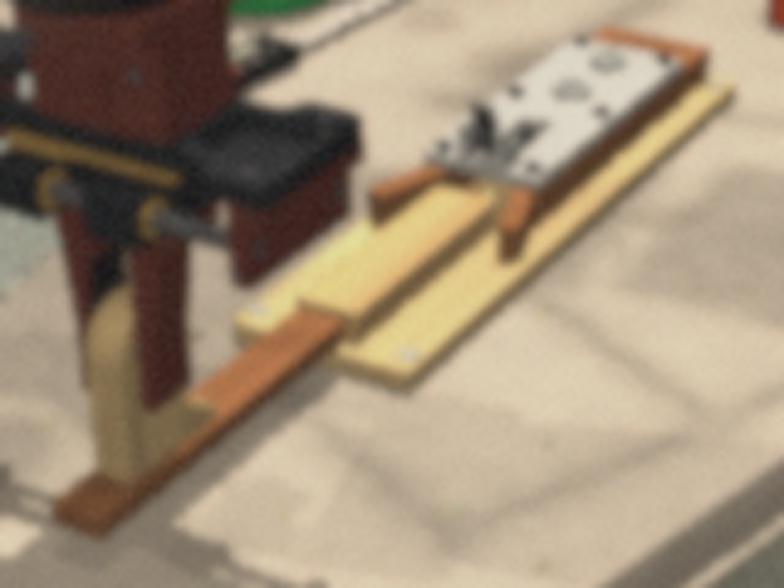

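View pics/d2.png

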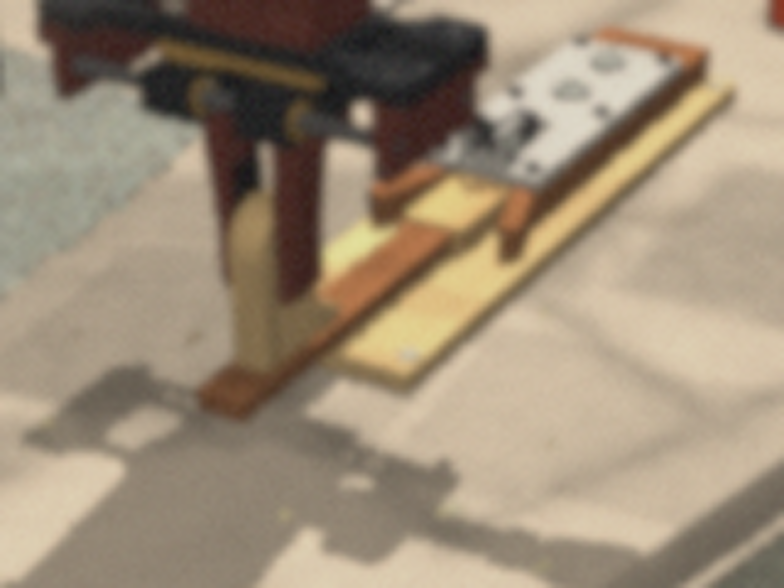

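The slat is entering the mouth and the tongue is square behind it. I'll keep feeding.

```bash
python3 - <<'E'
from h import *
z=.2385
def st(x,v,p=1):
    r.servo_line(P(J(x),z),speed=v); s=r.sense(); f=s['contact_force']; 
    if p: print(x,'along %.1f lat %.1f z %.1f'%(f[:2]@U,f[:2]@V,f[2]),round(float((s['tcp_pos'][:2]-O)@U*1000),2),round(s['clock'],2))
    return f[:2]@U
ok=True
for x in (-140,-110,-90,-80):
    if abs(st(x,.06))>15: ok=False;break
if ok:
    x=-80
    while x<-68:
        x+=1.0
        if st(x,.03)<-8: break
snap('scene','s_p3'); snap('wrist','w_p3')
crop('s_p3',270,225,390,315,6.5,'d3')
E
```

```text
-140 along -0.3 lat 0.7 z -1.7 -139.67 19.6
-110 along 0.2 lat -0.2 z -1.1 -109.66 20.25
-90 along 0.3 lat -0.4 z -1.4 -89.56 20.73
-80 along -0.1 lat -0.3 z -1.7 -79.59 21.05
-79.0 along -0.1 lat 0.2 z -0.9 -79.06 21.3
-78.0 along -1.5 lat 0.2 z -1.7 -78.08 21.55
-77.0 along -0.4 lat -0.2 z -1.7 -76.99 21.8
-76.0 along -0.4 lat 0.6 z -2.0 -75.91 22.05
-75.0 along -0.6 lat 0.2 z -2.2 -74.88 22.3
-74.0 along -0.2 lat -0.2 z -1.3 -73.9 22.55
-73.0 along -1.7 lat 0.5 z -1.3 -73.12 22.8
-72.0 along -5.5 lat -0.4 z -0.0 -72.74 23.05
-71.0 along -8.3 lat -1.0 z 1.2 -72.35 23.3
```

View pics/d3.png

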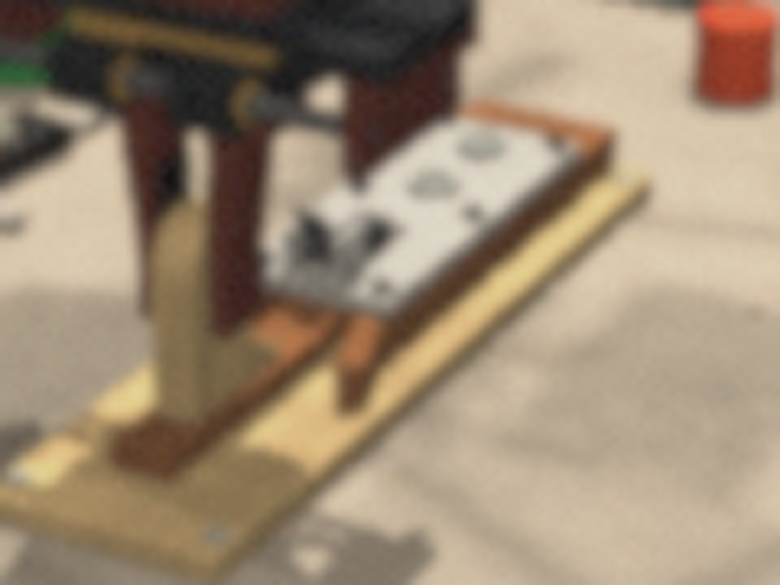

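View pics/w_p3.png

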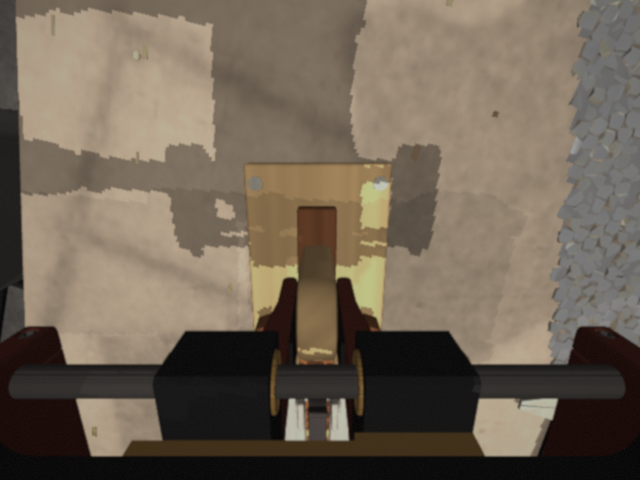

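Contact came at −73 mm, exactly the predicted home position, and the force rose to 8 N. I'll push one more mm, then draw the stick out and check the catch before putting it down.

```bash
python3 - <<'E'
from h import *
z=.2385
r.servo_line(P(J(-70),z),speed=.03); r.wait(.2); s=r.sense(); print(s['contact_force'][:2]@U)
snap('top','t_in')
r.servo_line(P(J(-90),z),speed=.05); 
r.servo_line(P(J(-280),z),speed=.15); s=r.sense(); print(s['clock'],s['opening'],s['tcp_pos'])
snap('scene','s_out'); snap('top','t_out')
crop('s_out',270,225,390,315,6.5,'e1'); crop('t_out',285,210,385,270,7.8,'e2'); crop('t_in',285,210,385,270,7.8,'e3')
E
```

```text
-11.320515878269754
25.8667 0.017693350184853497 [0.49749409 0.32859084 0.23847488]
```

View pics/e1.png

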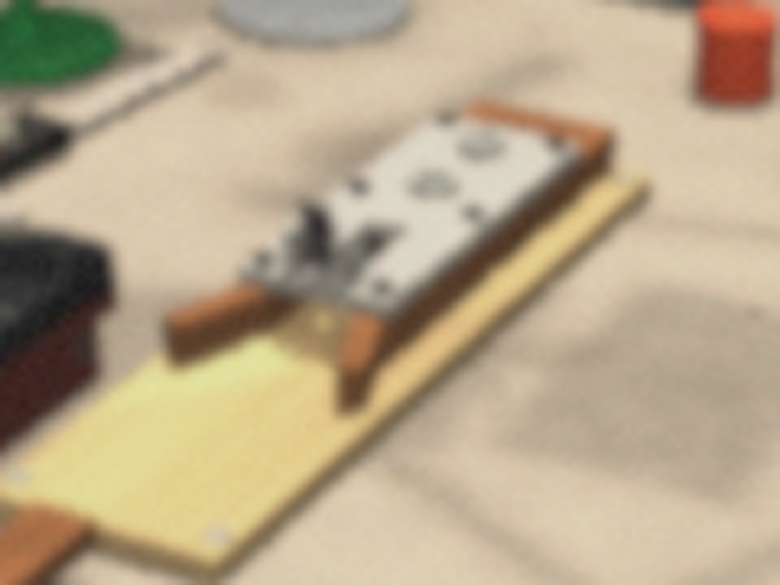

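View pics/e2.png

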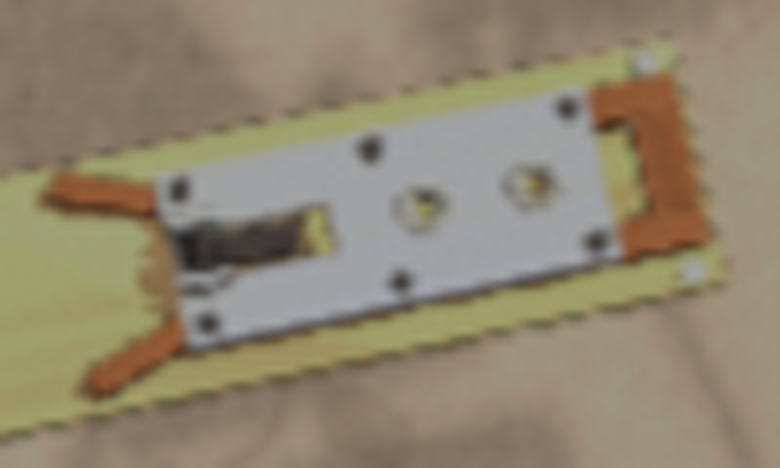

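```bash
python3 - <<'E'
from h import *
ims=[]
for n in ('scene0','s_p3','s_out'):
    im=cv2.imread(f'pics/{n}.png')[245:285,300:345]; ims.append(cv2.resize(im,None,fx=5.8,fy=5.8,interpolation=cv2.INTER_CUBIC))
cv2.imwrite('pics/cmp.png',np.hstack(ims))
d=lambda a,b:np.abs(cv2.imread(f'pics/{a}.png')[245:285,300:345].astype(int)-cv2.imread(f'pics/{b}.png')[245:285,300:345]).mean()
print(d('scene0','s_p3'),d('s_out','scene0'),d('s_out','s_p3'))
E
```

```text
34.599444444444444 3.928148148148148 35.922407407407405
```

View pics/cmp.png

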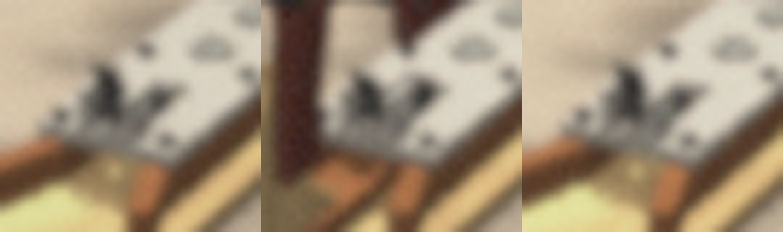

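The catch (dark arm, third panel) looks as it did at the start, when it was down. In the middle panel it is raised over the tongue. Now I'll stand the stick on the table.

```bash
python3 - <<'E'
from h import *
z=.32
r.servo_line(P(J(-280),z),speed=.15)
G=(.4296,.0150)
r.reach(P(G,.30),[180,0,87.9])
r.servo_line(P(G,.228),speed=.12)
zz=.228
while zz>.2215:
    zz-=.001; r.servo_line(P(G,zz),speed=.02); f=r.sense()['contact_force'][2]; print(round(zz,4),round(float(f),1))
    if f>4: break
r.let_go(); r.wait(.2)
r.servo_line(P(G,.32),speed=.12); snap('scene','s_fin'); snap('top','t_fin')
print(r.sense()['clock'])
r.reach(P(np.array([.59,-.04]),.33),[180,0,JY+180]); snap('wrist','w_fin'); print(r.sense()['clock'])
crop('w_fin',240,50,400,330,2.8,'f3')
E
```

```text
0.227 -2.2
0.226 -2.1
0.225 -2.3
0.224 -2.4
0.223 -1.3
0.222 5.9
32.5583
33.325
```

View pics/s_fin.png

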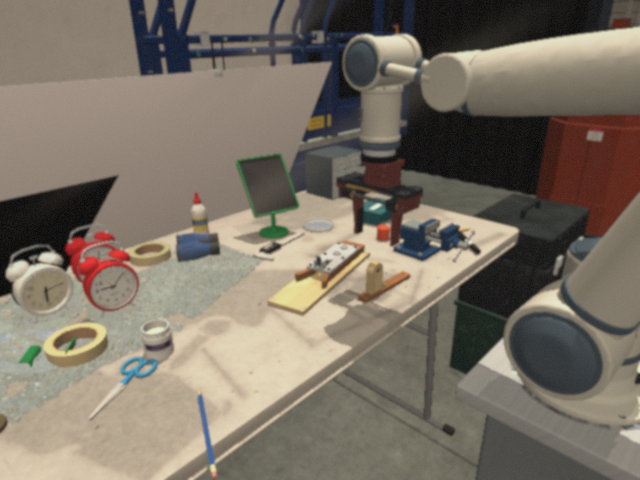

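View pics/w_fin.png

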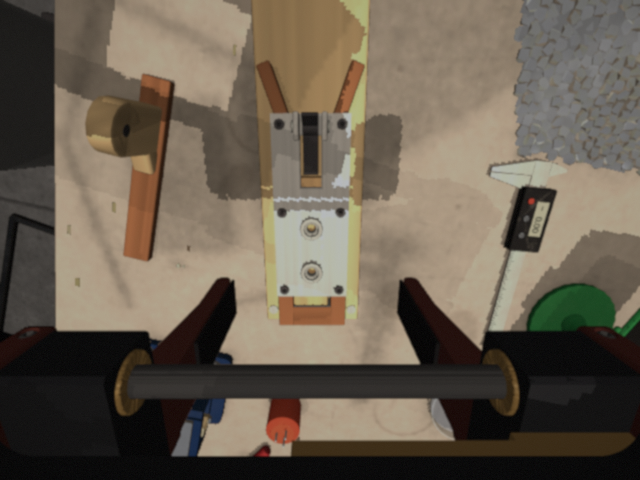

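View pics/f3.png

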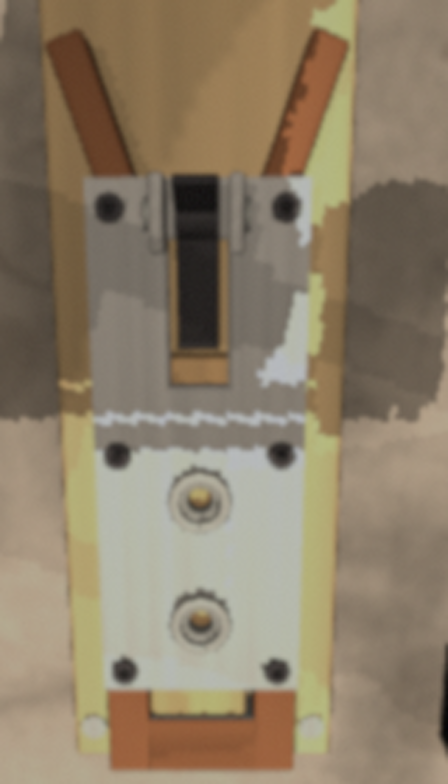

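The slat fills the sight gap up to the stop at crop (200,715). Its rear edge shows in the slot at crop (200,355), just ahead of the catch tip at (200,348), which is down as at the start. The stick stands upright in its old place. I'll hand in.

```bash
python3 - <<'E'
from h import *
print(r.hand_in(), r.sense()['clock'])
E
```

```text
the job is handed in; nothing more can be done
the job is handed in; nothing more can be done
```

I loaded the jig and handed the job in at about 33 s on the robot's clock. No check failed, but the hand-in reports no verdict.

- **Feeding:** I laid the slat on the open bed, let go, took the push stick by its handle and fed the slat in. It met the stop within about 0.5 mm of the expected home position, and the push force then rose from about 0 to 11 N.
- **Lock:** After I drew the stick out, the pictures show the slat filling the sight gap up to the stop. The catch is back in its "down" position, just behind the slat's rear end.
- **Stick:** It stands upright on the table in its original spot, clear of the jig by about 85 mm at my estimate, with the gripper open and away.
- **Caliper, jar and box:** I moved none of them. The caliper and jar look unmoved in the last pictures; the gripper partly hides the box there, but nothing came near it.
- **Small disagreements:** In the gripper, the slat sat about 1 mm off the jig's centre line, so I shifted it before letting go. I couldn't tell from the picture whether the stick's nose drooped slightly in the grip, so I carried it about 2 mm higher to clear the board edge.

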